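Open the locked gauge case

TASK

Open the gauge case: first slide the red safety tab away from the latch until you feel it come up against its stop, then lift the steel latch by its black grip until it stands upright while the lid stays shut, and last raise the lid by its black pull and leave it standing open, well past 45 degrees. Feel your way: how far the tab must go differs from case to case, and neither the tab may be pushed against its stop nor the latch forced against the safety bolt with more than 15 N. Leave the bottle, gauges and bin beside the case where they are.

Things in the scene. Friction and masses are not known exactly. Their poses are not given: they have to be found in the camera images.
- station: Dark steel base plate 174x236x10 mm, fixed, carrying a black gauge case (110x200 mm, lid top z 50) and its catch. Origin: underside, below the case's middle; x points from the catch (front, robot side) to the lid hinge, y along the case. In front of the case: latch pivot at y -97 to -75 mm, 62 high; grey safety housing at x -90 to -60, y 24 to 110 mm, flat top z 60. A tall post stands far right.
- safety_tab (a joint): Red safety tab, slide along station +y, m: 0 = locked (start), grows towards release, away from the latch. About 4 N of friction; stays where left. Its bolt, hidden in the housing, holds the latch down. The way to its hard stop differs from case to case, 10 to 36 mm, and cannot be seen, only felt; the latch is free only in the last 2 mm before the stop.
- tab_grip (a point): Middle of the tab's red upright fin: 22 mm along station x, 10 mm along y, z 60 to 86 mm (this point at station x -75, y 60, z 75 at the start). Push its flat side that faces the latch (-y) with closed fingers, tips just above the housing top, or pinch it along y; 50 mm of free space lies between it and the latch grip.
- latch (a joint): Steel latch bar, 12 mm wide along station x, 111 mm long along y, underside z 49.5 mm, lying over the lid's steel tongue; hinge along station x at its -y end. 0 = down (start), 1.57 upright, at most 2.2 rad; the free +y end swings up and over towards -y. Stiff hinge, 0.2 N m (about 3 N at the grip): stays where left.
- latch_grip (a point): On the latch's black grip fin: 12 mm wide along station x, 24 mm along y, up to z 86 mm (this point at z 75; at the start 77 mm in y and 22 mm in z from latch_hinge). Pinch it along station x from above: fin and equally wide bar turn between the pads, so the tool can stay pointing down.
- latch_hinge (a point): A fixed point on the latch's hinge axis (parallel to station x), at station x -70, y -85, z 53 mm, in line with latch_grip.
- case_lid (a joint): Lid of the gauge case, hinge at the back along station y; 0 = shut (start), grows to 1.88 rad as it opens upward and backward. Stiff hinge, 0.22 N m: it stays where it is left. The latch bar over the tongue on its front edge holds it down.
- lid_grip (a point): On the black upright pull on the lid: 10 mm thick along station y, 22 mm along x, from the lid's top up to z = 86 mm with the lid shut (this point at z = 76 mm, 26 mm above the lid's top). Pinch it along station y from above; it turns between the pads as the lid rises, so the tool can stay pointing down.
- lid_hinge (a point): A fixed point on the lid's hinge axis (parallel to station y), at station x 56, y 45, z 37 mm, in line with lid_grip.
- oil_bottle: Bystander: white squeeze bottle with red nozzle, 54 mm wide, 140 mm high, standing loose. Origin under its middle.
- plug_gauge: Bystander: loose steel thread plug gauge lying down, 98 mm long along its own y, 14 mm high. Origin under its middle.
- ring_gauge: Bystander: loose steel ring, 38 mm in diameter, 12 mm high. Origin under its middle.
- parts_bin: Bystander: loose blue open bin, 104x156x50 mm, with two nuts in it. Origin under its middle.

How it is judged:
On the way, in this order (a step that is already met when the one before it is completed fails the run):
1. the safety tab is slid back while latch and lid are still down (value of joint safety_tab above 0.008 m and value of joint latch below 0.15 rad and value of joint case_lid below 0.1 rad), for 0.1 s.
2. the latch is lifted upright with the lid still shut (value of joint latch above 1.25 rad and value of joint case_lid below 0.1 rad), for 0.2 s.
At the end, for the whole second after the job is handed in: The safety tab is slid back by more than 8 mm, the latch stands raised by more than 1.2 rad (about 70 degrees), and the lid stands open by more than 0.9 rad (about 52 degrees) and is at rest (value of joint safety_tab above 0.008 m and value of joint latch above 1.2 rad and value of joint case_lid between 0.9 and 1.95 rad and velocity of joint case_lid between -0.05 and 0.05 rad/s); the robot touches nothing.
It fails at once if the safety tab is pushed against its stop with more than 15 N (contact force between bolt_shoulder and tab_stop above 15 N).
It fails at once if the latch is forced against the safety bolt with more than 15 N (contact force between latch_hook and bolt_tip above 15 N).
It fails at once if the bottle, a gauge or the bin beside the case is moved by more than 20 mm (distance of any of oil_bottle, plug_gauge, ring_gauge, parts_bin from where it was at the start of the episode above 0.02 m).
It also fails if it takes over 64 s, if anything falls off the work surface, if the arm or the gripper's body presses on something with over 40 N, if the wrist force passes 120 N, or if a joint passes its speed limit or range.

ROBOT

A 6-joint arm with a two-finger parallel gripper is mounted at the origin on a cart in front of the work surface, level with it; the furniture and walls round the work are solid. World frame = base frame: x ahead of the robot, y to its left, z up, the work surface at z = 0. Lengths are in m, angles in rad, forces in N, time in s.
With the tool pointing down it reaches from about 0.375 to 0.9 m from the base axis. Payload 3.1 kg.
Tool frame: the origin (TCP) lies at the very end of the fingers, on their centre line; the grasp point (between the pads) lies 19 mm behind it (manip.pinch_z is the distance from the TCP to the grasp point, in m); z points along the fingers, y is the line along which they close (so a half turn about z gives the same grasp; the last joint's range is limited). The gripper opens to 85 mm and grips with 20 to 120 N. Pads are 22 mm wide; open, the fingers measure 114 mm over their backs; the gripper's body (76 mm by 85 mm) begins 54 mm behind the grasp point. The pads swing forward as they close: fully open they stand 13 mm farther back than shut.
Start: joints at [1.063, 0.527, 1.433, -0, 1.181, -0.178], TCP at [0.202, 0.592, 0.231] pointing down, gripper open.
Joint ranges: [-3.08, 3.08], [-0.75, 2.2], [0.22, 2.44], [-1.43, 4.57], [0, 2.65], [-2.85, 2.85]. Speed limits (rad/s): [2.79, 2.79, 3.14, 3.14, 3.14, 3.14].

INTERFACE

Orientations are given as a unit quaternion [x, y, z, w].
In Python, from station import manip gives the robot as it stands.
- The arm moves only by the tool servo_tool, never from a script. Its argument "commands" is one flat list of numbers, 7 for each row, row after row: the shift along the tool's x, y, z each as a share of 500 mm, from -1 to 1, then the turn, a rotation vector about the tool's x, y, z each as a share of 360 degrees, from -1 to 1, then the opening, from -1 (shut) to 1 (fully open). In form: [dx, dy, dz, rx, ry, rz, claw, dx, dy, dz, rx, ry, rz, claw, ...]. A call has 1 to 12 rows; each row shifts and turns the commanded pose from where the row before left it, along the tool's axes as they then stand; what a row does not reach is not made up. A row lasts 1/12 s, in which the tool goes at most 41.7 mm and 7.16 degrees, less where a joint would pass 70% of its speed; a pose out of reach is approached as far as the arm can. A call with a number of a shift or a turn outside -1 to 1 is refused whole. A call with a gripper value outside its range is refused whole. The fingers move at their own pace and stop on an object; "force" is the grip in N (left out, the last holds). Time passes only in rows, so rows that do not move let the fingers close. It gives the time, the measured TCP pose, the force, the opening and the grip force at its end, in the units of the state.
- manip.sense(): the state, without advancing time (a new reading comes with each control period).
- manip.snapshot(name): name is "scene" or "top"; returns a dict with "img" (480x640x3 uint8, red, green, blue), "mtx" (3x3 intrinsics, pixels), "world_to_cam" (4x4, takes a point from world to camera coordinates). Camera axes: x right, y up, looking along -z (the intrinsics and any distortion apply to the point x, -y, -z); pixel columns grow to the right and rows downward; lengths in m; the calibration is good to about 2 mm. A picture is of the moment at which its call begins. There is no depth.
- manip.sign_off(): hands the job in; it is judged then, once.
Trained networks look in a picture, given as the dict that the camera call returned (one of the last four; its "shot" number tells which), for a name from the list of things; names that differ only in an ending like _2 or _b are one class to them, and where a whole thing is asked for, a point or a joint stands for the part that bears it (a point fixed in the world has none). Each returns a list of dicts, best first, with "conf" (0 to 1); they miss things now and then, are a little off and sometimes report something else, mostly with a low value. They report only what shows in the picture. A call takes as long as a camera call.
- manip.look_for(picture, query): "box" ([left, top, width, height] in pixels, round what is visible of it).
- manip.silhouettes(picture, query): "pixels" (480x640 bool, what is visible of it) and "box" ([left, top, width, height] in pixels, round what is visible of it).
The state is a dict: "t": time; "q": joint angles; "qd": joint speeds; "tau": joint torques, N m; "tcp_pos": TCP position; "tool_rot": TCP orientation; "force": force on the tool from outside, world axes, zero at the start; "ft_torque": the same for the moment, N m; "finger_gap": opening from 0.0 (shut) to 1.0 (fully open); "gripper_force": force on a finger pad.
Only numpy, scipy, OpenCV 4.12 (cv2) and the standard library are available. Lean on these libraries where they do the work, as an engineer would, in place of code of your own. Each camera call takes 0.05 s, during which the arm holds its last target. There are 200 camera calls.

## Working session

There is one attempt and no reset: what is moved stays moved. The work goes in short steps, Python scripts to look and compute and a tool call to move; the robot and the scene stay as the last step left them, time stands still between calls to the robot, and variables do not carry over. Pictures are saved under pics/ and viewed, at most 10 in all, crops included, and the job is handed in when it is done.

Besides the shell and the picture viewer there is one more tool, called after "Request:" as name(argument=value, ...) on one line, values as JSON. servo_tool: Moves the arm, as the interface text tells. Its arguments: {"type":"object","properties":{"commands":{"type":"array"},"force":{"type":"number"}},"required":["commands"]}

```bash
mkdir -p pics
cat > h.py <<'E'
import numpy as np,cv2
from station import manip
def proj(s,P):
    P=np.atleast_2d(P);c=(s["world_to_cam"]@np.c_[P,np.ones(len(P))].T).T[:,:3]
    p=np.c_[c[:,0],-c[:,1],-c[:,2]]@np.array(s["mtx"]).T
    return p[:,:2]/p[:,2:]
def ray(s,u,z):
    W=np.array(s["world_to_cam"]);R=W[:3,:3];o=-R.T@W[:3,3]
    d=np.linalg.inv(s["mtx"])@[u[0],u[1],1];d=R.T@np.array([d[0],-d[1],-d[2]])
    return o+d*(z-o[2])/d[2]
E
python3 - <<'E'
from h import *
print({k:np.round(v,3) for k,v in manip.sense().items()})
S=[]
for n in("top","scene"):
    s=manip.snapshot(n);S.append(s);cv2.imwrite(f"pics/{n}1.png",s["img"][:,:,::-1])
    print(n,s.keys())
    for q,z in(("safety_tab",.075),("latch",.05),("latch_grip",.075),("lid_grip",.076),("tab_grip",.075),("case_lid",.05),("station",.01)):
        for d in manip.look_for(s,q)[:2]:
            b=d["box"];c=(b[0]+b[2]/2,b[1]+b[3]/2);print(q,np.round(d["conf"],2),np.round(b),np.round(ray(s,c,z),3))
E
```

```text
{'t': np.float64(0.0), 'q': array([ 1.063,  0.528,  1.434,  0.   ,  1.181, -0.178]), 'qd': array([-0.   , -0.002, -0.002, -0.001,  0.   ,  0.   ]), 'tau': array([-0.0000e+00, -4.4236e+01, -1.7802e+01, -0.0000e+00,  8.0000e-03,
        0.0000e+00]), 'tcp_pos': array([0.201, 0.591, 0.23 ]), 'tool_rot': array([ 0.164,  0.987, -0.001, -0.   ]), 'force': array([ 0.18 ,  0.666, -0.194]), 'ft_torque': array([-0.011,  0.056, -0.01 ]), 'gripper_force': np.float64(0.0), 'finger_gap': np.float64(0.996)}
top dict_keys(['img', 'mtx', 'world_to_cam', 'shot'])
safety_tab 0.53 [309. 248.   2.   6.] [0.48  0.017 0.075]
latch 0.61 [324. 239.  38.  10.] [ 0.504 -0.076  0.05 ]
latch_grip 0.59 [324. 241.  37.   8.] [ 0.497 -0.074  0.075]
latch_grip 0.4 [284. 197.  89.  71.] [ 0.533 -0.033  0.075]
lid_grip 0.74 [290. 202.  73.  46.] [ 0.555 -0.028  0.076]
tab_grip 0.54 [309. 245.   8.  12.] [0.479 0.012 0.075]
case_lid 0.78 [292. 202.  72.  43.] [ 0.562 -0.031  0.05 ]
station 0.61 [288. 201.  82.  64.] [ 0.537 -0.037  0.01 ]
scene dict_keys(['img', 'mtx', 'world_to_cam', 'shot'])
safety_tab 0.55 [291. 239.  19.  26.] [ 0.481 -0.027  0.075]
latch 0.5 [298. 226.  73.  52.] [ 0.57  -0.051  0.05 ]
latch_grip 0.49 [301. 248.  33.  30.] [ 0.494 -0.086  0.075]
lid_grip 0.85 [298. 225.  73.  56.] [ 0.551 -0.079  0.076]
lid_grip 0.66 [296. 226.  75.  65.] [ 0.538 -0.095  0.076]
tab_grip 0.55 [285. 237.  27.  30.] [ 0.476 -0.023  0.075]
case_lid 0.64 [296. 227.  74.  52.] [ 0.566 -0.051  0.05 ]
station 0.69 [269. 223. 108.  83.] [ 0.544 -0.035  0.01 ]
```

View pics/top1.png

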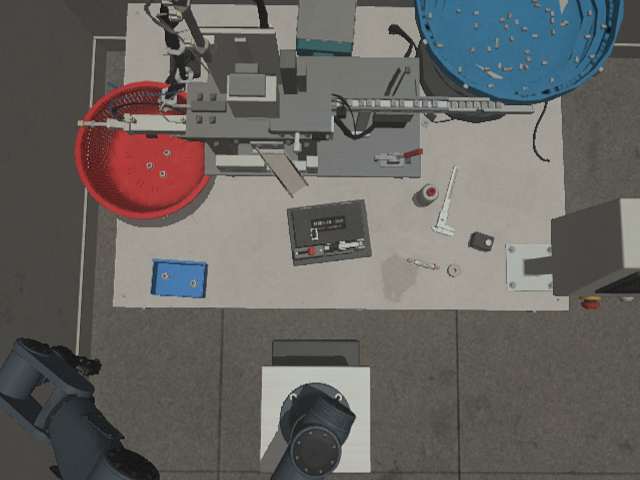

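View pics/scene1.png

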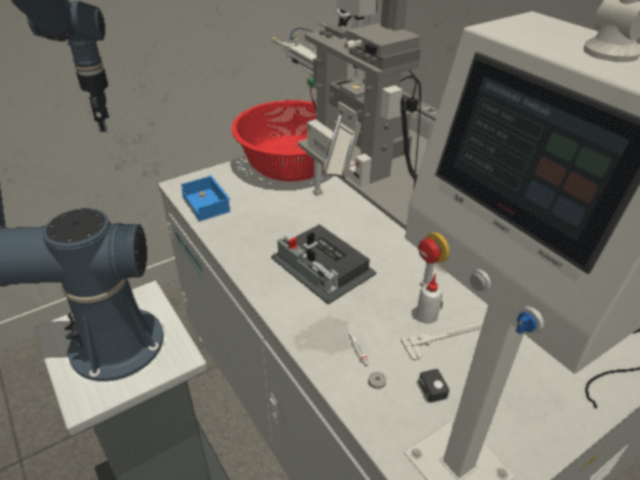

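The top view shows the station at about (330,233), turned slightly, with the red tab near (311,251) and the latch near (343,244). The plug gauge is at (423,264), the ring at (454,270), the bottle at (427,195) and the bin at (180,279). The scene view agrees, with the red tab at (292,243).

```bash
cat > fit.py <<'E'
from h import *
from scipy.optimize import least_squares
def T(p,P):
    c,s=np.cos(p[2]),np.sin(p[2]);P=np.atleast_2d(P);return np.c_[p[0]+c*P[:,0]-s*P[:,1],p[1]+s*P[:,0]+c*P[:,1],P[:,2]]
E
python3 - <<'E'
from fit import *
a=manip.snapshot("top");b=manip.snapshot("scene")
for s in(a,b):
    m=manip.silhouettes(s,"station")[0];M=m["pixels"].astype(np.uint8)
    cs=max(cv2.findContours(M,0,2)[0],key=cv2.contourArea)
    r=cv2.minAreaRect(cs);print(m["conf"],r,cv2.approxPolyDP(cs,4,True)[:,0].tolist())
    hs=cv2.cvtColor(s["img"],cv2.COLOR_RGB2HSV)
    x,y,w,h=map(int,m["box"]);red=cv2.inRange(hs,(0,150,80),(8,255,255))[y-10:y+h,x-5:x+w+5]
    n,_,st,ce=cv2.connectedComponentsWithStats(red);print([(st[i].tolist(),ce[i]+[x-5,y-10]) for i in range(1,n)])
A=cv2.resize(a["img"][190:275,275:385],(700,541),interpolation=2)
B=cv2.resize(b["img"][215:315,260:385],(800,640),interpolation=2)[:600]
cv2.imwrite("pics/a2.png",A[:,:,::-1]);cv2.imwrite("pics/b2.png",B[:,:,::-1])
E
```

```text
0.6 ((328.8165588378906, 231.694580078125), (57.856014251708984, 79.13265228271484), 83.11827087402344) [[363, 200], [288, 208], [294, 264], [371, 254]]
[([27, 57, 5, 7, 26], array([311.26923077, 250.76923077])), ([26, 62, 1, 1, 1], array([308., 253.]))]
0.76 ((323.1764831542969, 261.2059020996094), (96.86872863769531, 61.992095947265625), 39.09385681152344) [[279, 239], [271, 258], [327, 304], [376, 273], [361, 252], [320, 224]]
[([23, 29, 7, 10, 57], array([292.35087719, 242.9122807 ]))]
```

View pics/a2.png

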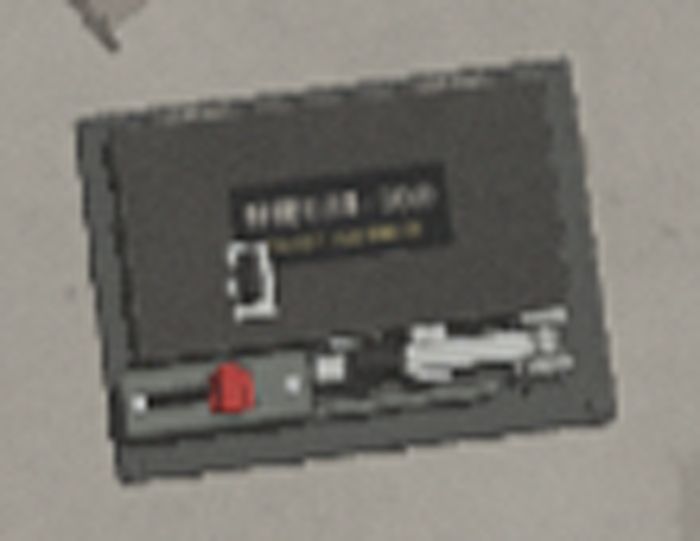

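View pics/b2.png

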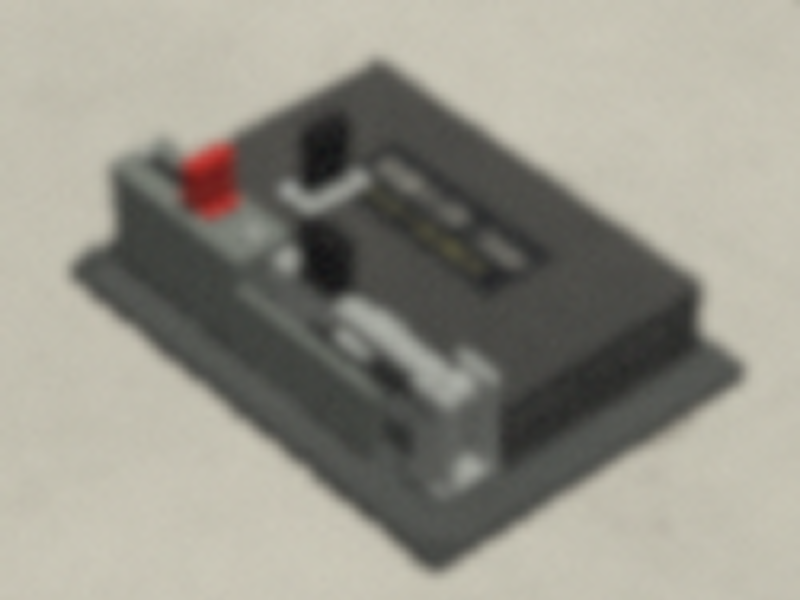

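Crop a2 shows the plate corners at about (80,120), (567,60), (613,420) and (122,482), the red tab at (233,388), the lid pull at (250,280) and the latch grip at (380,360). Crop b2 shows the tab fin at (210,180), the lid pull at (325,150), the latch grip at (328,260) and the lid's back corners at (378,62) and (700,288).

Run:
```python
from fit import *
a=manip.snapshot("top");b=manip.snapshot("scene")
ka=np.array([[80,120],[567,60],[613,420],[122,482],[233,388]])/6.364+[275,190]-.4
kb=np.array([[72,270],[435,572],[742,370],[210,180],[378,62],[700,288]])/6.4+[260,215]-.4
def res(p):
    x=p[3]
    PA=[[x+.087,.118,.01],[x+.087,-.118,.01],[x-.087,-.118,.01],[x-.087,.118,.01],[-.075,.06,.078]]
    PB=[[x-.087,.118,.01],[x-.087,-.118,.01],[x+.087,-.118,.01],[-.075,.06,.075],[.055,.1,.05],[.055,-.1,.05]]
    return np.r_[proj(a,T(p,PA))-ka,proj(b,T(p,PB))-kb].ravel()
r=least_squares(res,[.54,-.03,.1,-.02],loss="soft_l1");p=r.x;print(p.round(4));print(r.fun.reshape(-1,2).round(1).tolist())
np.save("p.npy",p[:3])
for n,P in dict(tab=[-.075,.06,.075],push=[-.075,.045,.062],latch=[-.07,-.008,.075],lh=[-.07,-.085,.053],lid=[-.0,.045,.076],lidh=[.056,.045,.037]).items(): print(n,T(p,P).round(4),proj(a,T(p,P)).round(1),proj(b,T(p,P)).round(1))
# lid pull x: from images
for s,u in((a,(250/6.364+275,278/6.364+190)),(b,(325/6.4+260,150/6.4+215))):
    w=ray(s,u,.07);c,q=np.cos(p[2]),np.sin(p[2]);d=w[:2]-p[:2];print("lid st",c*d[0]+q*d[1],-q*d[0]+c*d[1])
```

```text
[ 0.5628 -0.0336  0.1345 -0.0211]
[[-1.1, -0.3], [0.3, -0.6], [0.9, 0.1], [-0.6, 0.4], [-0.3, 0.1], [-1.3, -0.2], [-0.2, -0.1], [1.0, 0.3], [-0.6, 0.6], [0.3, 0.0], [0.8, 0.1]]
tab [[0.4804 0.0158 0.075 ]] [[311.  250.7]] [[291.8 243.3]]
push [[0.4824 0.0009 0.062 ]] [[316.2 250.4]] [[295.5 249.9]]
latch [[ 0.4945 -0.0509  0.075 ]] [[334.3 246. ]] [[310.1 255.3]]
lh [[ 0.5048 -0.1272  0.053 ]] [[360.3 243.3]] [[330.2 277.3]]
lid [[0.5567 0.011  0.076 ]] [[312.9 224.2]] [[317.2 234.1]]
lidh [[0.6122 0.0185 0.037 ]] [[310.6 207.1]] [[332.3 237. ]]
lid st -0.027133505512457863 0.0444035378112401
lid st -0.020055989700444178 0.047802095539703285
```

Request:
servo_tool(commands=[-0.057,-0.0594,0,0,0,0,-1,-0.057,-0.0594,0,0,0,0,-1,-0.057,-0.0594,0,0,0,0,-1,-0.057,-0.0594,0,0,0,0,-1,-0.057,-0.0594,0,0,0,0,-1,-0.057,-0.0594,0,0,0,0,-1,-0.057,-0.0594,0,0,0,0,-1,-0.057,-0.0594,0,0,0,0,-1,-0.057,-0.0594,0,0,0,0,-1,-0.057,-0.0594,0,0,0,0,-1,-0.057,-0.0594,0,0,0,0,-1,-0.057,-0.0594,0,0,0,0,-1], force=30)

```text
t: 2.1
tcp_pos: [0.411, 0.1419, 0.2317]
tool_rot: [0.164, 0.987, 0.0, 0.0]
force: [-0.3, -0.5, 0.6]
finger_gap: -0.001
gripper_force: 0.0
```

Request:
servo_tool(commands=[-0.057,-0.0594,0,0,0,0,-1,-0.057,-0.0594,0,0,0,0,-1,-0.057,-0.0594,0,0,0,0,-1,-0.057,-0.0594,0,0,0,0,-1,0,0,0.04,0,0,0.0196,-1,0,0,0.04,0,0,0.0196,-1,0,0,0.04,0,0,0.0196,-1,0,0,0.04,0,0,0.0196,-1,0,0,0.0,0,0,0.0196,-1,0,0,0.0,0,0,0.0196,-1,0,0,0,0,0,0.0196,-1,0,0,0,0,0,0.0196,-1])

```text
t: 3.1
tcp_pos: [0.4801, -0.0056, 0.1512]
tool_rot: [0.613, 0.79, -0.0, -0.0]
force: [0.2, -0.6, 0.6]
finger_gap: -0.002
gripper_force: 0.0
```

Request:
servo_tool(commands=[0,0,0,0,0,0.0196,-1,0,0,0,0,0,0,-1])

```text
t: 3.27
tcp_pos: [0.4802, -0.0055, 0.1514]
tool_rot: [0.659, 0.752, 0.0, 0.0]
force: [-0.1, 0.6, 0.8]
finger_gap: -0.002
gripper_force: 0.0
```

```bash
cat > st.py <<'E'
from fit import *
def stn(w):
    p=np.load("p.npy");c,q=np.cos(p[2]),np.sin(p[2]);d=np.array(w)[:2]-p[:2];return np.array([c*d[0]+q*d[1],-q*d[0]+c*d[1]])*1000
E
python3 - <<'E'
from st import *
print(stn(manip.sense()["tcp_pos"]))
b=manip.snapshot("scene");print(proj(b,manip.sense()["tcp_pos"]))
B=cv2.resize(b["img"][165:315,210:410],(800,600),interpolation=2)
cv2.imwrite("pics/b3.png",B[:,:,::-1])
E
```

```text
[-78.087655   38.8994649]
[[295.37450081 224.21838948]]
```

View pics/b3.png

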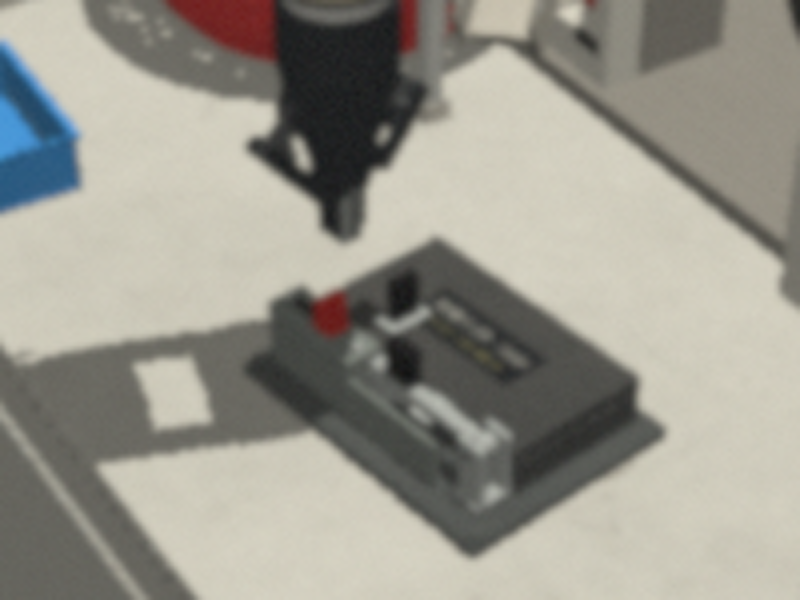

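Projected fingertip (342,237) in the crop matches the visible tip, so calibration is good. Now going down beside the tab.

Request:
servo_tool(commands=[-0.018,0.006,0,0,0,0,-1,0,0,0.05,0,0,0,-1,0,0,0.05,0,0,0,-1,0,0,0.04,0,0,0,-1,0,0,0.02,0,0,0,-1,0,0,0.008,0,0,0,-1,0,0,0,0,0,0,-1,0,0,0,0,0,0,-1])

```text
t: 3.98
tcp_pos: [0.4847, -0.0143, 0.0678]
tool_rot: [0.658, 0.753, 0.0, 0.0]
force: [-0.3, -0.9, 1.3]
finger_gap: 0.001
gripper_force: 0.0
```

Request:
servo_tool(commands=[0.008,0,0,0,0,0,-1,0.008,0,0,0,0,0,-1,0.004,0,0,0,0,0,-1,0.004,0,0,0,0,0,-1,0,0,0,0,0,0,-1])

```text
t: 4.4
tcp_pos: [0.4825, -0.0016, 0.0677]
tool_rot: [0.658, 0.753, 0.0, 0.0]
force: [-0.3, 0.1, -0.2]
finger_gap: 0.005
gripper_force: 0.0
```

Request:
servo_tool(commands=[0.002,0,0,0,0,0,-1,0,0,0,0,0,0,-1])

```text
t: 4.57
tcp_pos: [0.4824, -0.001, 0.0674]
tool_rot: [0.658, 0.753, 0.0, 0.0]
force: [0.2, 0.4, 0.8]
finger_gap: 0.001
gripper_force: 0.0
```

Request:
servo_tool(commands=[0.002,0,0,0,0,0,-1,0,0,0,0,0,0,-1])

```text
t: 4.73
tcp_pos: [0.4822, -0.0, 0.0673]
tool_rot: [0.658, 0.753, -0.0, -0.0]
force: [-0.1, 0.4, 0.5]
finger_gap: 0.0
gripper_force: 0.0
```

Request:
servo_tool(commands=[0.002,0,0,0,0,0,-1,0,0,0,0,0,0,-1])

```text
t: 4.9
tcp_pos: [0.482, 0.0009, 0.0673]
tool_rot: [0.658, 0.753, -0.0, -0.0]
force: [-0.0, -0.7, 0.6]
finger_gap: 0.002
gripper_force: 0.0
```

Request:
servo_tool(commands=[0.002,0,0,0,0,0,-1,0,0,0,0,0,0,-1])

```text
t: 5.07
tcp_pos: [0.482, 0.0015, 0.0673]
tool_rot: [0.658, 0.753, -0.0, 0.0]
force: [-0.9, -2.2, 0.3]
finger_gap: -0.001
gripper_force: 1.3
```

Request:
servo_tool(commands=[0.002,0,0,0,0,0,-1,0,0,0,0,0,0,-1])

```text
t: 5.23
tcp_pos: [0.4819, 0.0025, 0.0673]
tool_rot: [0.658, 0.753, -0.0, 0.0]
force: [-0.9, -4.6, -0.1]
finger_gap: 0.004
gripper_force: 2.0
```

Request:
servo_tool(commands=[0.002,0,0,0,0,0,-1,0,0,0,0,0,0,-1])

```text
t: 5.4
tcp_pos: [0.4817, 0.0037, 0.0673]
tool_rot: [0.658, 0.753, -0.0, 0.0]
force: [-0.2, -3.8, -0.3]
finger_gap: -0.004
gripper_force: 2.0
```

Request:
servo_tool(commands=[0.002,0,0,0,0,0,-1,0.002,0,0,0,0,0,-1,0.002,0,0,0,0,0,-1,0.002,0,0,0,0,0,-1,0.002,0,0,0,0,0,-1,0,0,0,0,0,0,-1])

```text
t: 5.9
tcp_pos: [0.481, 0.0091, 0.0673]
tool_rot: [0.658, 0.753, 0.0, -0.0]
force: [-0.1, -4.1, -0.7]
finger_gap: 0.002
gripper_force: 1.5
```

Request:
servo_tool(commands=[0.002,0,0,0,0,0,-1,0,0,0,0,0,0,-1])

```text
t: 6.07
tcp_pos: [0.4809, 0.01, 0.0673]
tool_rot: [0.658, 0.753, 0.0, -0.0]
force: [-0.1, -3.9, -1.6]
finger_gap: 0.0
gripper_force: 1.6
```

Request:
servo_tool(commands=[0.002,0,0,0,0,0,-1,0,0,0,0,0,0,-1])

```text
t: 6.23
tcp_pos: [0.4808, 0.0109, 0.0673]
tool_rot: [0.658, 0.753, 0.0, -0.0]
force: [-0.5, -4.2, -1.3]
finger_gap: -0.001
gripper_force: 1.7
```

Request:
servo_tool(commands=[0.002,0,0,0,0,0,-1,0,0,0,0,0,0,-1])

```text
t: 6.4
tcp_pos: [0.4806, 0.0119, 0.0673]
tool_rot: [0.658, 0.753, 0.0, 0.0]
force: [-0.0, -3.5, -2.8]
finger_gap: 0.001
gripper_force: 1.7
```

Request:
servo_tool(commands=[0.002,0,0,0,0,0,-1,0,0,0,0,0,0,-1])

```text
t: 6.57
tcp_pos: [0.4805, 0.0129, 0.0673]
tool_rot: [0.658, 0.753, 0.0, 0.0]
force: [-0.3, -4.5, -2.2]
finger_gap: 0.002
gripper_force: 1.7
```

Request:
servo_tool(commands=[0.002,0,0,0,0,0,-1,0,0,0,0,0,0,-1])

```text
t: 6.73
tcp_pos: [0.4803, 0.0139, 0.0673]
tool_rot: [0.658, 0.753, 0.0, 0.0]
force: [0.4, -3.1, -2.6]
finger_gap: 0.001
gripper_force: 1.7
```

Request:
servo_tool(commands=[0.002,0,0,0,0,0,-1,0,0,0,0,0,0,-1])

```text
t: 6.9
tcp_pos: [0.4802, 0.0149, 0.0673]
tool_rot: [0.658, 0.753, 0.0, -0.0]
force: [0.5, -3.1, -2.3]
finger_gap: 0.0
gripper_force: 1.7
```

Request:
servo_tool(commands=[0.002,0,0,0,0,0,-1,0,0,0,0,0,0,-1])

```text
t: 7.07
tcp_pos: [0.4801, 0.0159, 0.0673]
tool_rot: [0.658, 0.753, 0.0, -0.0]
force: [0.2, -3.8, -2.1]
finger_gap: -0.002
gripper_force: 1.7
```

Request:
servo_tool(commands=[0.002,0,0,0,0,0,-1,0,0,0,0,0,0,-1])

```text
t: 7.23
tcp_pos: [0.4799, 0.0169, 0.0673]
tool_rot: [0.658, 0.753, 0.0, -0.0]
force: [-0.1, -3.4, -2.3]
finger_gap: -0.0
gripper_force: 1.7
```

Request:
servo_tool(commands=[0.002,0,0,0,0,0,-1,0,0,0,0,0,0,-1])

```text
t: 7.4
tcp_pos: [0.4798, 0.0179, 0.0673]
tool_rot: [0.658, 0.753, 0.0, -0.0]
force: [-0.1, -3.0, -2.8]
finger_gap: -0.002
gripper_force: 1.7
```

Request:
servo_tool(commands=[0.002,0,0,0,0,0,-1,0,0,0,0,0,0,-1])

```text
t: 7.57
tcp_pos: [0.4797, 0.0189, 0.0673]
tool_rot: [0.658, 0.753, 0.0, -0.0]
force: [0.5, -3.1, -2.5]
finger_gap: 0.001
gripper_force: 1.7
```

Request:
servo_tool(commands=[0.002,0,0,0,0,0,-1,0,0,0,0,0,0,-1])

```text
t: 7.73
tcp_pos: [0.4795, 0.0198, 0.0673]
tool_rot: [0.658, 0.753, 0.0, -0.0]
force: [0.0, -2.7, -1.7]
finger_gap: -0.001
gripper_force: 1.7
```

Request:
servo_tool(commands=[0.002,0,0,0,0,0,-1,0,0,0,0,0,0,-1])

```text
t: 7.9
tcp_pos: [0.4794, 0.0208, 0.0673]
tool_rot: [0.658, 0.753, 0.0, -0.0]
force: [-1.1, -3.8, -2.8]
finger_gap: -0.002
gripper_force: 1.7
```

Request:
servo_tool(commands=[0.002,0,0,0,0,0,-1,0,0,0,0,0,0,-1])

```text
t: 8.07
tcp_pos: [0.4793, 0.0218, 0.0673]
tool_rot: [0.658, 0.753, 0.0, -0.0]
force: [0.1, -3.9, -2.3]
finger_gap: -0.0
gripper_force: 1.7
```

Request:
servo_tool(commands=[0.002,0,0,0,0,0,-1,0,0,0,0,0,0,-1])

```text
t: 8.23
tcp_pos: [0.4792, 0.0228, 0.0673]
tool_rot: [0.658, 0.753, 0.0, 0.0]
force: [1.0, -3.4, -2.1]
finger_gap: 0.002
gripper_force: 1.7
```

Request:
servo_tool(commands=[0.002,0,0,0,0,0,-1,0,0,0,0,0,0,-1])

```text
t: 8.4
tcp_pos: [0.479, 0.0238, 0.0673]
tool_rot: [0.658, 0.753, 0.0, -0.0]
force: [0.3, -3.2, -2.7]
finger_gap: 0.001
gripper_force: 1.7
```

Request:
servo_tool(commands=[0.002,0,0,0,0,0,-1,0,0,0,0,0,0,-1])

```text
t: 8.57
tcp_pos: [0.4788, 0.0248, 0.0673]
tool_rot: [0.658, 0.753, 0.0, -0.0]
force: [-0.5, -2.2, -2.6]
finger_gap: 0.001
gripper_force: 1.7
```

Request:
servo_tool(commands=[0.002,0,0,0,0,0,-1,0,0,0,0,0,0,-1])

```text
t: 8.73
tcp_pos: [0.4787, 0.0258, 0.0673]
tool_rot: [0.658, 0.753, 0.0, -0.0]
force: [0.0, -3.7, -3.5]
finger_gap: -0.0
gripper_force: 1.7
```

Request:
servo_tool(commands=[0.002,0,0,0,0,0,-1,0,0,0,0,0,0,-1])

```text
t: 8.9
tcp_pos: [0.4786, 0.0268, 0.0673]
tool_rot: [0.658, 0.753, 0.0, -0.0]
force: [-0.4, -4.2, -2.9]
finger_gap: -0.0
gripper_force: 1.7
```

Request:
servo_tool(commands=[0.002,0,0,0,0,0,-1,0,0,0,0,0,0,-1])

```text
t: 9.07
tcp_pos: [0.4785, 0.0278, 0.0673]
tool_rot: [0.658, 0.753, 0.0, -0.0]
force: [-0.2, -3.1, -2.8]
finger_gap: 0.001
gripper_force: 1.7
```

Request:
servo_tool(commands=[0.002,0,0,0,0,0,-1,0,0,0,0,0,0,-1])

```text
t: 9.23
tcp_pos: [0.4783, 0.0287, 0.0673]
tool_rot: [0.658, 0.753, 0.0, -0.0]
force: [-0.2, -3.0, -2.9]
finger_gap: -0.002
gripper_force: 1.7
```

Request:
servo_tool(commands=[0.002,0,0,0,0,0,-1,0,0,0,0,0,0,-1])

```text
t: 9.4
tcp_pos: [0.4782, 0.0297, 0.0673]
tool_rot: [0.658, 0.753, 0.0, -0.0]
force: [0.5, -3.6, -2.1]
finger_gap: 0.002
gripper_force: 1.7
```

Request:
servo_tool(commands=[0.002,0,0,0,0,0,-1,0,0,0,0,0,0,-1])

```text
t: 9.57
tcp_pos: [0.478, 0.0307, 0.0673]
tool_rot: [0.658, 0.753, 0.0, -0.0]
force: [0.7, -3.0, -3.2]
finger_gap: -0.003
gripper_force: 1.7
```

Request:
servo_tool(commands=[0.002,0,0,0,0,0,-1,0,0,0,0,0,0,-1])

```text
t: 9.73
tcp_pos: [0.4779, 0.0317, 0.0673]
tool_rot: [0.658, 0.753, 0.0, -0.0]
force: [-0.6, -3.6, -2.4]
finger_gap: 0.003
gripper_force: 1.7
```

Request:
servo_tool(commands=[0.002,0,0,0,0,0,-1,0,0,0,0,0,0,-1])

```text
t: 9.9
tcp_pos: [0.4779, 0.0321, 0.0673]
tool_rot: [0.658, 0.753, -0.0, 0.0]
force: [-0.2, -6.2, -2.8]
finger_gap: 0.001
gripper_force: 3.3
```

Request:
servo_tool(commands=[0.001,0,0,0,0,0,-1,0,0,0,0,0,0,-1])

```text
t: 10.07
tcp_pos: [0.4779, 0.0321, 0.0673]
tool_rot: [0.658, 0.753, -0.001, 0.001]
force: [-0.3, -8.8, -3.6]
finger_gap: -0.001
gripper_force: 4.3
```

Stop felt at about 31 mm of travel (force went from 3.5 to 8.8 N without motion). Next I back off and move over the latch grip.

Request:
servo_tool(commands=[-0.008,0,0,0,0,0,-1,0,0,-0.05,0,0,0,0,0,0,-0.06,0,0,0,0,0,0,-0.06,0,0,0,0,-0.06,0.006,0,0,0,0,0,-0.06,0.005,0,0,0,0,0,-0.041,0,0,0,0,0,0,0,0,0,0,0,0,0,0,0,0,0,0,0])

```text
invalid input at $.commands: expected a multiple of 7 numbers
```

Run:
```python
from st import *
t=manip.sense();print(stn(t["tcp_pos"]),t["tcp_pos"],t["finger_gap"])
b=manip.snapshot("scene");a=manip.snapshot("top")
p=np.load("p.npy");L=T(p,[-.07,-.008,.075]);print(proj(b,t["tcp_pos"]),proj(b,L),proj(b,T(p,[-.075,.091,.075])))
B=cv2.resize(b["img"][195:315,230:390],(800,600),interpolation=2)
cv2.imwrite("pics/b4.png",B[:,:,::-1])
```

```text
[-75.28158483  76.53068846] [0.47789549 0.03212085 0.06733983] -0.0006606865873255126
[[287.85092569 242.58955063]] [[310.10739011 255.29874047]] [[284.44135108 237.69299981]]
```

View pics/b4.png

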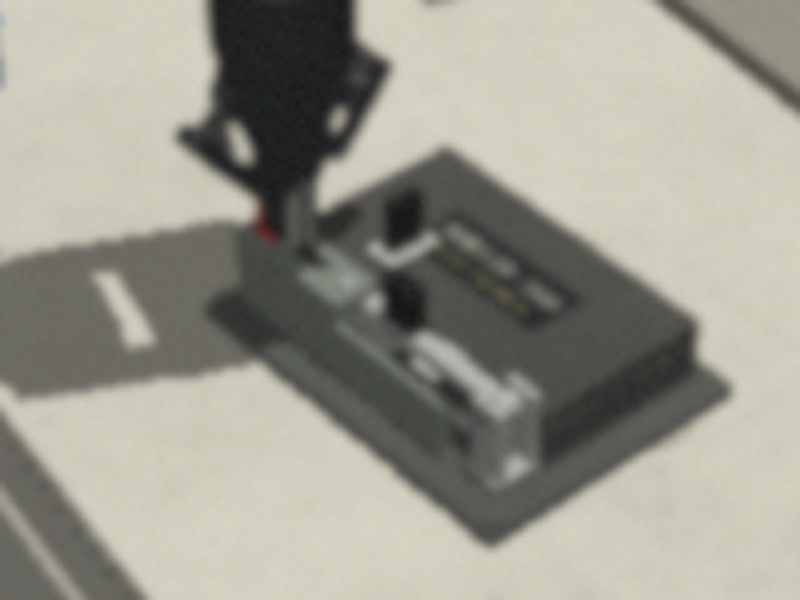

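The row was malformed and nothing moved. The picture shows the tab pushed to the far end of the housing behind the fingers, and the latch grip at crop (405,300), i.e. pixel (311,255), which matches the model's (310,255).

Request:
servo_tool(commands=[-0.008,0,0,0,0,0,-1,0,0,-0.05,0,0,0,0,0,0,-0.06,0,0,0,0,0,0,-0.06,0,0,0,0,-0.06,0.006,0,0,0,0,0,-0.06,0.005,0,0,0,0,0,-0.041,0,0,0,0,0,0,0,0,0,0,0,0,0])

```text
t: 10.83
tcp_pos: [0.4964, -0.0527, 0.1531]
tool_rot: [0.66, 0.752, 0.001, 0.002]
force: [0.7, 0.6, -1.0]
finger_gap: 0.501
gripper_force: 0.0
```

Request:
servo_tool(commands=[0,0,0.05,0,0,0,0,0,0,0.05,0,0,0,0,0,0,0.04,0,0,0,0,0,0,0.03,0,0,0,0,0,0,0.014,0,0,0,0,0,0,0,0,0,0,0])

```text
t: 11.33
tcp_pos: [0.4931, -0.0487, 0.059]
tool_rot: [0.658, 0.753, -0.0, -0.002]
force: [-0.9, 0.9, 0.7]
finger_gap: 0.499
gripper_force: 0.0
```

Request:
servo_tool(commands=[0,0,0,0,0,0,-0.5,0,0,0,0,0,0,-1,0,0,0,0,0,0,-1,0,0,0,0,0,0,-1,0,0,0,0,0,0,-1,0,0,0,0,0,0,-1], force=40)

```text
t: 11.83
tcp_pos: [0.497, -0.0497, 0.0616]
tool_rot: [0.658, 0.753, 0.002, 0.002]
force: [3.4, 3.3, -0.8]
finger_gap: 0.132
gripper_force: 42.4
```

Request:
servo_tool(commands=[-0.003,0,-0.009,0,0,0,-1,-0.004,0,-0.0084,0,0,0,-1,0,0,0,0,0,0,-1])

```text
t: 12.08
tcp_pos: [0.4975, -0.0534, 0.0703]
tool_rot: [0.659, 0.752, 0.002, 0.002]
force: [4.1, 2.8, -3.0]
finger_gap: 0.132
gripper_force: 41.6
```

Request:
servo_tool(commands=[-0.011,0,-0.02,0,0,0,-1,-0.0158,0,-0.0204,0,0,0,-1,-0.0186,0,-0.0176,0,0,0,-1,0,0,0,0,0,0,-1])

```text
t: 12.42
tcp_pos: [0.5007, -0.0769, 0.1]
tool_rot: [0.659, 0.752, 0.002, 0.003]
force: [3.5, 2.2, 0.3]
finger_gap: 0.133
gripper_force: 40.6
```

Request:
servo_tool(commands=[-0.0212,0,-0.0146,0,0,0,-1,-0.0232,0,-0.0112,0,0,0,-1,-0.0248,0,-0.0072,0,0,0,-1,0,0,0,0,0,0,-1])

```text
t: 12.75
tcp_pos: [0.5052, -0.1108, 0.1159]
tool_rot: [0.659, 0.752, 0.002, 0.002]
force: [5.6, 3.9, 1.9]
finger_gap: 0.13
gripper_force: 39.8
```

Request:
servo_tool(commands=[-0.0254,0,-0.0034,0,0,0,-1,-0.0258,0,0.0006,0,0,0,-1,-0.0224,0,0.004,0,0,0,-1,0,0,0,0,0,0,-1,0,0,0,0,0,0,-1,0,0,0,0,0,0,-1])

```text
t: 13.25
tcp_pos: [0.5101, -0.1468, 0.1151]
tool_rot: [0.659, 0.752, 0.002, 0.003]
force: [6.3, 3.0, 1.4]
finger_gap: 0.132
gripper_force: 39.3
```

Run:
```python
from st import *
t=manip.sense();print(stn(t["tcp_pos"]),t["tcp_pos"],t["force"])
b=manip.snapshot("scene")
B=cv2.resize(b["img"][175:315,220:400],(770,600),interpolation=2)
cv2.imwrite("pics/b5.png",B[:,:,::-1])
```

```text
[ -67.39637297 -105.06938825] [ 0.51005455 -0.14678292  0.11510717] [6.26786397 3.01639061 1.4234158 ]
```

View pics/b5.png

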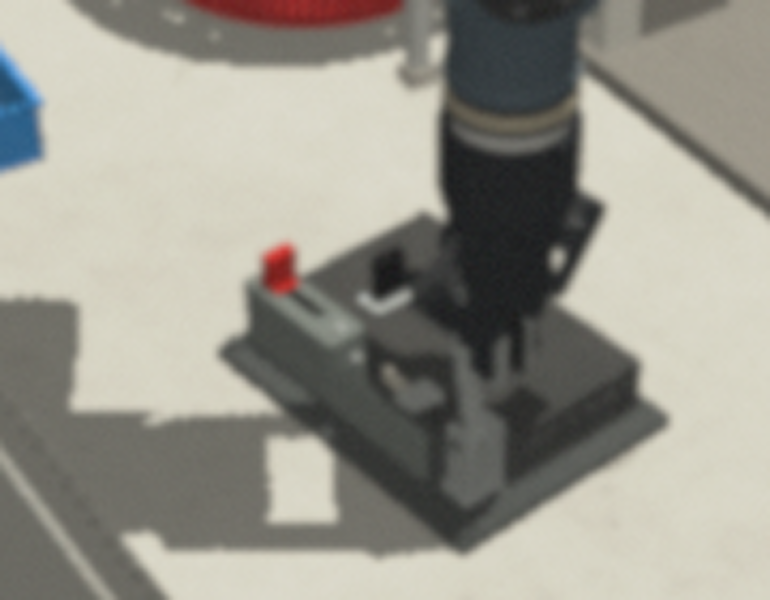

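The picture shows the latch bar upright at crop (465,400) between the fingers, the lid shut and the tab at the far end. Next I release, go up and over to the lid pull.

Request:
servo_tool(commands=[0,0,0,0,0,0,-0.3,0,0,0,0,0,0,-0.1,0,0,0,0,0,0,-0.1,0,0,-0.04,0,0,0,-0.1,0,0,-0.05,0,0,0,-0.1,0,0,-0.07,0,0,0,-0.1,0,0,0,0,0,0,-0.1])

```text
t: 13.88
tcp_pos: [0.5103, -0.1482, 0.1993]
tool_rot: [0.658, 0.753, 0.001, 0.005]
force: [1.7, -0.1, 0.3]
finger_gap: 0.453
gripper_force: 0.0
```

Request:
servo_tool(commands=[0.075,0.021,0,0,0,0,-0.1,0.075,0.021,0,0,0,0,-0.1,0.075,0.021,0,0,0,0,-0.1,0.075,0.021,0,0,0,0,-0.1,0,0,0,0,0,0.0193,-0.1,0,0,0,0,0,0.0193,-0.1,0,0,0,0,0,0.0193,-0.1,0,0,0,0,0,0.0193,-0.1,0,0,0,0,0,0.0193,-0.1,0,0,0,0,0,0.0193,-0.1])

```text
t: 14.72
tcp_pos: [0.5283, 0.0077, 0.1935]
tool_rot: [0.884, 0.467, -0.001, -0.0]
force: [0.1, -0.7, 0.2]
finger_gap: 0.448
gripper_force: 0.0
```

Request:
servo_tool(commands=[0,0,0,0,0,0.0193,-0.1,0,0,0,0,0,0.0193,-0.1,0,0,0,0,0,0.0193,-0.1,0,0,0,0,0,0.0193,-0.1,0,0,0,0,0,0.0193,-0.1,0,0,0,0,0,0.0193,-0.1,0,0,0,0,0,0.0193,-0.1,0,0,0,0,0,0,-0.1])

```text
t: 15.38
tcp_pos: [0.5283, 0.0076, 0.1936]
tool_rot: [0.998, 0.063, -0.001, -0.0]
force: [0.8, -0.8, 0.2]
finger_gap: 0.451
gripper_force: 0.0
```

Run:
```python
from st import *
t=manip.sense();print(stn(t["tcp_pos"]),t["tcp_pos"],t["tool_rot"],t["force"])
p=np.load("p.npy");b=manip.snapshot("scene");a=manip.snapshot("top")
for x in(-.02,-.025,-.03): print(x,[proj(s,T(p,[x,.045,.07])).round(1) for s in(a,b)])
B=cv2.resize(b["img"][175:315,220:400],(770,600),interpolation=2)
cv2.imwrite("pics/b6.png",B[:,:,::-1])
```

```text
[-28.57517516  45.43318881] [0.52834918 0.00756545 0.19355234] [ 9.98017764e-01  6.29297344e-02 -6.26006107e-04 -6.75851655e-06] [ 0.7558658  -0.76521676  0.21383985]
-0.02 [array([[313.8, 231.3]]), array([[311.5, 238.9]])]
-0.025 [array([[314., 233.]]), array([[310.1, 239.7]])]
-0.03 [array([[314.2, 234.7]]), array([[308.6, 240.5]])]
```

View pics/b6.png

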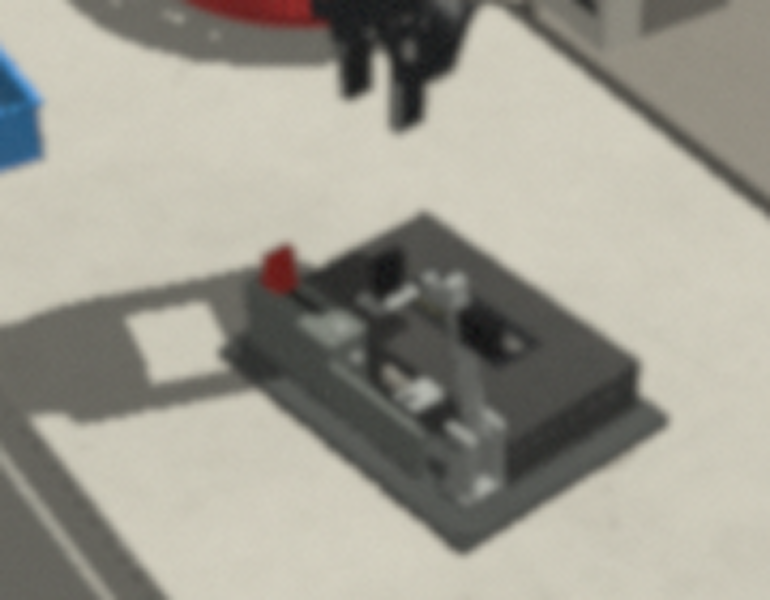

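The latch stands upright by itself at crop (460,370), the tab is back and the lid is shut. The pull is at crop (388,272), i.e. pixel (311,238.5), which gives station x of about -24.

Request:
servo_tool(commands=[0.008,0,0.04,0,0,0,-0.1,0,0,0.07,0,0,0,-0.1,0,0,0.07,0,0,0,-0.1,0,0,0.05,0,0,0,-0.1,0,0,0.03,0,0,0,-0.1,0,0,0.011,0,0,0,-0.1,0,0,0,0,0,0,-0.1])

```text
t: 16.07
tcp_pos: [0.532, 0.0082, 0.057]
tool_rot: [0.998, 0.065, -0.002, -0.0]
force: [0.8, 0.2, 0.4]
finger_gap: 0.45
gripper_force: 0.0
```

Request:
servo_tool(commands=[0,0,0,0,0,0,-0.5,0,0,0,0,0,0,-1,0,0,0,0,0,0,-1,0,0,0,0,0,0,-1,0,0,0,0,0,0,-1,0,0,0,0,0,0,-1])

```text
t: 16.57
tcp_pos: [0.5339, 0.0091, 0.0598]
tool_rot: [0.998, 0.064, 0.001, -0.0]
force: [1.2, 5.6, 0.9]
finger_gap: 0.107
gripper_force: 41.1
```

Run:
```python
from st import *
a=manip.snapshot("top");b=manip.snapshot("scene")
for z in(.1,.15,.2,.25,.3,.35): print(z,ray(a,(297,195),z).round(3),proj(b,ray(a,(297,195),z)).round(0), ray(a,(308,185),z).round(3),proj(b,ray(a,(308,185),z)).round(0))
A=cv2.resize(a["img"][130:280,240:400],(640,600),interpolation=2);B=cv2.resize(b["img"][100:310,240:400],(458,600),interpolation=2)[:,:160]
B=cv2.resize(b["img"][110:230,290:370],(160,240),interpolation=2);A[:240,480:]=B
cv2.imwrite("pics/ab7.png",A[:,:,::-1])
```

```text
0.1 [0.637 0.057 0.1  ] [[332. 209.]] [0.666 0.026 0.1  ] [[348. 211.]]
0.15 [0.629 0.055 0.15 ] [[331. 195.]] [0.657 0.025 0.15 ] [[346. 197.]]
0.2 [0.62  0.053 0.2  ] [[329. 181.]] [0.648 0.024 0.2  ] [[344. 183.]]
0.25 [0.612 0.052 0.25 ] [[327. 165.]] [0.638 0.024 0.25 ] [[341. 167.]]
0.3 [0.603 0.05  0.3  ] [[325. 149.]] [0.629 0.023 0.3  ] [[339. 151.]]
0.35 [0.595 0.048 0.35 ] [[322. 132.]] [0.619 0.022 0.35 ] [[337. 134.]]
```

View pics/ab7.png

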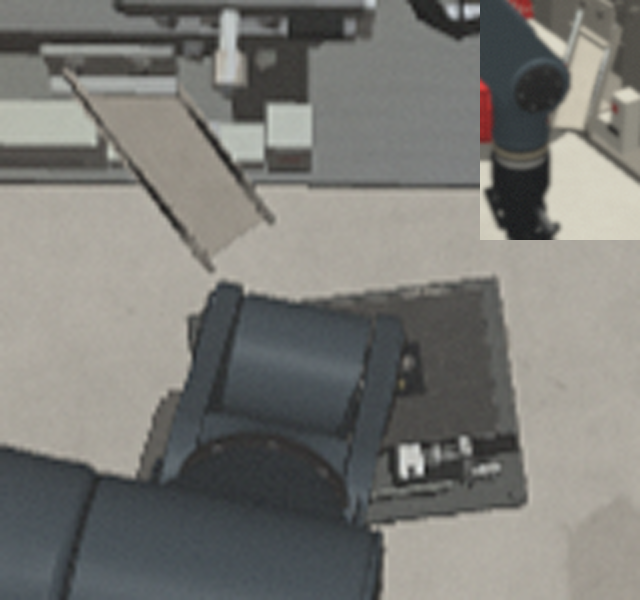

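The picture shows the arm above the pull, and a sloping chute behind the case with its lower corners at crop (212,268) and (272,220), at a height of about 0.22 m. A vertical gripper would come near it, so I'll tilt the tool towards the robot while raising the lid.

Run:
```python
from st import *
t=manip.sense();s=stn(t["tcp_pos"]);print(s,t["tcp_pos"])
G=np.array([s[0],t["tcp_pos"][2]*1000+19]);H=np.array([56,37]);r=np.hypot(*(G-H));f0=np.arctan2(G[1]-H[1],H[0]-G[0]);print(r,np.degrees(f0))
def tcp(k,n=12):
    th=np.radians(63)*k/n;al=np.radians(36)*k/n
    return H+r*np.array([-np.cos(f0+th),np.sin(f0+th)])-19*np.array([-np.sin(al),np.cos(al)]),al
for k in range(12):
    p,a=tcp(k);q,b=tcp(k+1);d=q-p
    tx=np.array([np.cos(a),np.sin(a)]);tz=np.array([np.sin(a),-np.cos(a)])
    print(k,np.round([d@tx/500,d@tz/500],4),q.round(1))
```

```text
[-22.89067269  46.23828007] [0.53387444 0.00912533 0.05977097]
89.2667481478565 27.900289747547685
0 [ 0.0103 -0.0141] [-17.7  66.8]
1 [ 0.0122 -0.0128] [-12.   73.6]
2 [ 0.014  -0.0112] [-5.6 79.9]
3 [ 0.0154 -0.0094] [ 1.3 85.7]
4 [ 0.0166 -0.0073] [ 8.6 91. ]
5 [ 0.0175 -0.0052] [16.4 95.8]
6 [ 0.0181 -0.0029] [24.6 99.9]
7 [ 0.0183 -0.0005] [ 33.1 103.5]
8 [0.0182 0.0018] [ 41.7 106.4]
9 [0.0178 0.0041] [ 50.6 108.6]
10 [0.017  0.0063] [ 59.6 110.1]
11 [0.016  0.0084] [ 68.6 110.9]
```

Request:
servo_tool(commands=[0.0103,0,-0.0141,0,0.0083,0,-1,0.0122,0,-0.0128,0,0.0083,0,-1,0.014,0,-0.0112,0,0.0083,0,-1,0,0,0,0,0,0,-1])

```text
t: 17.0
tcp_pos: [0.5481, 0.0111, 0.0788]
tool_rot: [0.995, 0.064, 0.077, -0.006]
force: [-0.7, 3.1, -2.5]
finger_gap: 0.107
gripper_force: 41.4
```

Request:
servo_tool(commands=[0.0154,0,-0.0094,0,0.0083,0,-1,0.0166,0,-0.0073,0,0.0083,0,-1,0.0175,0,-0.0052,0,0.0083,0,-1,0,0,0,0,0,0,-1])

```text
t: 17.33
tcp_pos: [0.5678, 0.0139, 0.0936]
tool_rot: [0.986, 0.064, 0.152, -0.011]
force: [-6.2, -1.3, -0.3]
finger_gap: 0.109
gripper_force: 40.7
```

Request:
servo_tool(commands=[0,0,0,0,0,0,-1,0,0,0,0,0,0,-1])

```text
t: 17.5
tcp_pos: [0.5678, 0.0139, 0.0936]
tool_rot: [0.986, 0.064, 0.151, -0.011]
force: [-8.0, -2.5, 2.1]
finger_gap: 0.109
gripper_force: 40.9
```

Run:
```python
from st import *
t=manip.sense();s=stn(t["tcp_pos"]);z=t["tcp_pos"][2]*1000
R=__import__("scipy.spatial.transform",fromlist=["x"]).Rotation.from_quat(t["tool_rot"]).as_matrix();g=np.array(t["tcp_pos"])-.019*R[:,2]
G=stn(g);print(s,z,G,g[2],np.degrees(np.arcsin(R[0,2])),np.hypot(56-G[0],g[2]*1000-37),np.degrees(np.arctan2(g[2]*1000-37,56-G[0])),t["force"])
b=manip.snapshot("scene");cv2.imwrite("pics/b8.png",cv2.resize(b["img"][155:305,240:400],(640,600),interpolation=2)[:,:,::-1])
```

```text
[11.38884985 46.44039746] 93.6361255009433 [ 5.69721619 46.40767387] 0.11176356976137285 17.25499191216565 90.1108285537222 56.066355855837074 [-7.98025787 -2.45691442  2.1052078 ]
```

View pics/b8.png

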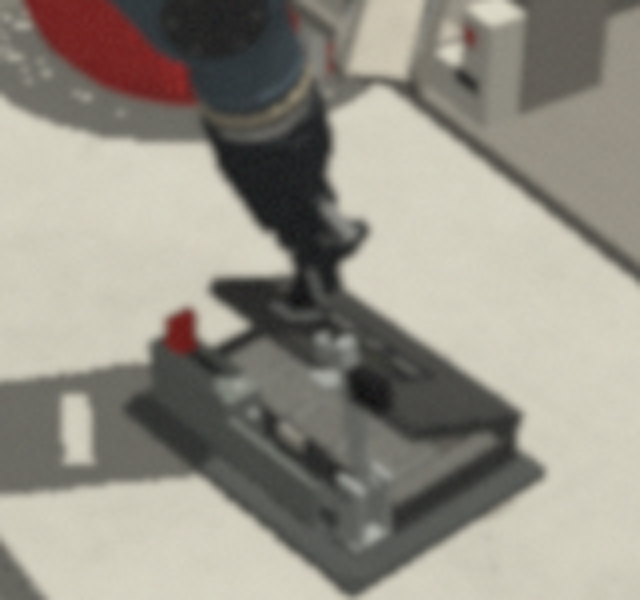

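The picture shows the lid about 28° open with the pull still held, the latch upright and the tab back. The radius agrees with the model, and the force is plausible from pad friction, so I continue with a lighter grip.

Request:
servo_tool(commands=[0.0181,0,-0.0029,0,0.0083,0,-1,0.0183,0,-0.0005,0,0.0083,0,-1,0.0182,0,0.0018,0,0.0083,0,-1,0,0,0,0,0,0,-1], force=25)

```text
t: 17.88
tcp_pos: [0.5922, 0.0172, 0.1044]
tool_rot: [0.972, 0.063, 0.224, -0.017]
force: [-8.7, -2.7, 7.0]
finger_gap: 0.107
gripper_force: 42.5
```

Request:
servo_tool(commands=[0.0178,0,0.0041,0,0.0083,0,-1,0.017,0,0.0063,0,0.0083,0,-1,0.016,0,0.0084,0,0.0083,0,-1,0,0,0,0,0,0,-1,0,0,0,0,0,0,-1])

```text
t: 18.3
tcp_pos: [0.6092, 0.0197, 0.1084]
tool_rot: [0.962, 0.063, 0.266, -0.021]
force: [-9.8, -4.7, 12.3]
finger_gap: 0.106
gripper_force: 46.1
```

```bash
cat > g.py <<'E'
from st import *
from scipy.spatial.transform import Rotation
t=manip.sense()
R=Rotation.from_quat(t["tool_rot"]).as_matrix();g=np.array(t["tcp_pos"])-.019*R[:,2]
G=stn(g);print(t["tcp_pos"],G,g[2],"tilt",np.degrees(np.arccos(-R[2,2])),"r",np.hypot(56-G[0],g[2]*1000-37),"ang",np.degrees(np.arctan2(g[2]*1000-37,56-G[0])),t["force"])
E
python3 g.py
```

```text
[0.6091521  0.01969222 0.10842492] [43.34505743 46.53312179] 0.12471490590688633 tilt 30.977692762178865 r 88.62309117717939 ang 81.79038130159373 [-9.78966734 -4.74470481 12.26433251]
```

Request:
servo_tool(commands=[0.007,0,0.003,0,-0.0083,0,-1,0.007,0,0.003,0,-0.0083,0,-1,0,0,0,0,0,0,-1], force=20)

```text
t: 18.55
tcp_pos: [0.6154, 0.0208, 0.1092]
tool_rot: [0.966, 0.065, 0.248, -0.022]
force: [-6.7, -12.4, 5.9]
finger_gap: 0.107
gripper_force: 45.4
```

```bash
python3 g.py
```

```text
[0.61538891 0.02081481 0.10922028] [50.28618421 46.70006894] 0.1258604032454875 tilt 28.860697028122523 r 89.04391588304841 ang 86.320887152027 [ -6.65888041 -12.38697234   5.92295573]
```

Request:
servo_tool(commands=[0,0,0,0,0,0,-0.5,0,0,0,0,0,0,-0.3,0,0,0,0,0,0,-0.3,0,0,0,0,0,0,-0.3])

```text
t: 18.88
tcp_pos: [0.6132, 0.0259, 0.1071]
tool_rot: [0.967, 0.066, 0.246, -0.028]
force: [0.6, -0.2, 0.2]
finger_gap: 0.348
gripper_force: 0.0
```

```bash
python3 g.py
```

```text
[0.61318218 0.02588555 0.10708486] [48.85190384 51.80012412] 0.12376083135529573 tilt 28.635940367022144 r 87.05479387244138 ang 85.29012319328 [ 0.56113813 -0.20764895  0.20101022]
```

Request:
servo_tool(commands=[0,0.01,0,0,0,0,-0.3,0,0,-0.03,0,0,0,-0.3,0,0,-0.04,0,0,0,-0.3,0,0,-0.06,0,0,0,-0.3,0,0,-0.06,0,0,0,-0.3,0,0,-0.05,0,0,0,-0.3,0,0,0,0,0,0,-0.3])

```text
t: 19.47
tcp_pos: [0.5568, 0.01, 0.2157]
tool_rot: [0.966, 0.066, 0.248, -0.026]
force: [0.6, 0.3, 0.2]
finger_gap: 0.35
gripper_force: 0.0
```

Request:
servo_tool(commands=[-0.06,0,-0.03,0,0,0,-0.3,-0.06,0,-0.03,0,0,0,-0.3,-0.06,0,-0.03,0,0,0,-0.3,-0.06,0,-0.03,0,0,0,-0.3,0,0,0,0,0,0,-0.3,0,0,0,0,0,0,-0.3])

```text
t: 19.97
tcp_pos: [0.4226, -0.0084, 0.2066]
tool_rot: [0.967, 0.064, 0.244, -0.028]
force: [0.7, -0.9, -0.1]
finger_gap: 0.347
gripper_force: 0.0
```

Run:
```python
import runpy;runpy.run_path("g.py")
from st import *
p=np.load("p.npy")
for n in("scene","top"):
    s=manip.snapshot(n)
    for q in("case_lid","lid_grip","latch","safety_tab","oil_bottle","plug_gauge","ring_gauge","parts_bin"):
        d=manip.silhouettes(s,q)[:1]
        if d:
            m=d[0]["pixels"].astype(np.uint8);c=max(cv2.findContours(m,0,2)[0],key=cv2.contourArea)
            print(n,q,round(d[0]["conf"],2),np.round(d[0]["box"]),cv2.approxPolyDP(c,4,True)[:,0].tolist() if q=="case_lid" else "")
    for th in(45,52,58,64,75):
        k=np.radians(th);f=lambda l,h:[.056-l*np.cos(k)+h*np.sin(k),.037+l*np.sin(k)+h*np.cos(k)]
        P=[[f(l,.013)[0],y,f(l,.013)[1]] for l,y in((.111,.1),(.111,-.1),(0,.1),(0,-.1))];g=f(.081,.039)
        print(th,proj(s,T(p,P)).round(0).tolist(),"grip",proj(s,T(p,[g[0],.045,g[1]])).round(0))
```

```text
[ 0.42264104 -0.00842982  0.20663375] [-144.52505888   43.34814094] 0.22333416804234937 tilt 28.481732371713157 r 273.73476472444304 ang 42.89920027850524 [ 0.70695992 -0.86632262 -0.11998632]
scene case_lid 0.66 [302. 212.  71.  49.] [[301, 211], [358, 255], [372, 259], [326, 224], [331, 211], [321, 217]]
scene lid_grip 0.71 [301. 208.  75.  50.] 
scene latch 0.87 [320. 238.  18.  42.] 
scene safety_tab 0.62 [297. 211.  76.  77.] 
scene oil_bottle 0.61 [414. 274.  31.  49.] 
scene plug_gauge 0.73 [353. 332.  13.  34.] 
scene ring_gauge 0.71 [369. 373.  19.  16.] 
scene parts_bin 0.98 [182. 175.  46.  49.] 
45 [[300.0, 212.0], [352.0, 249.0], [322.0, 224.0], [372.0, 259.0]] grip [[325. 216.]]
52 [[303.0, 208.0], [356.0, 244.0], [322.0, 224.0], [373.0, 259.0]] grip [[328. 214.]]
58 [[306.0, 205.0], [359.0, 241.0], [322.0, 224.0], [373.0, 259.0]] grip [[330. 212.]]
64 [[309.0, 202.0], [362.0, 237.0], [322.0, 225.0], [373.0, 260.0]] grip [[333. 211.]]
75 [[315.0, 198.0], [368.0, 232.0], [323.0, 225.0], [373.0, 260.0]] grip [[338. 209.]]
top case_lid 0.91 [291. 198.  73.  32.] [[357, 198], [292, 207], [295, 229], [343, 226], [364, 220]]
top lid_grip 0.71 [289. 200.  72.  28.] 
top latch 0.67 [354. 237.  14.   5.] 
top safety_tab 0.62 [298. 250.   5.   6.] 
top oil_bottle 0.89 [414. 183.  24.  20.] 
top plug_gauge 0.46 [409. 261.  31.   9.] 
top ring_gauge 0.63 [449. 267.  15.  12.] 
top parts_bin 0.69 [150. 258.  61.  41.] 
45 [[294.0, 229.0], [365.0, 220.0], [292.0, 206.0], [359.0, 197.0]] grip [[312. 213.]]
52 [[293.0, 225.0], [365.0, 216.0], [292.0, 206.0], [359.0, 197.0]] grip [[311. 209.]]
58 [[293.0, 221.0], [364.0, 212.0], [292.0, 205.0], [359.0, 197.0]] grip [[311. 206.]]
64 [[292.0, 217.0], [364.0, 208.0], [292.0, 205.0], [359.0, 197.0]] grip [[310. 202.]]
75 [[291.0, 209.0], [363.0, 200.0], [292.0, 205.0], [359.0, 197.0]] grip [[310. 197.]]
```

The networks' lid outline fits about 45–50°, so the lid settled back on release. I'll push it further with closed fingers from the inside, keeping the tool tilted.

Request:
servo_tool(commands=[0,0,0,0,0,0,-1,0.013,0,0.065,0,0,0,-1,0.013,0,0.065,0,0,0,-1,0.013,0,0.065,0,0,0,-1,0.013,0,0.065,0,0,0,-1,0,0,0,0,0,0,-1,0,0,0,0,0,0,-1])

```text
t: 21.45
tcp_pos: [0.4956, 0.0041, 0.1228]
tool_rot: [0.966, 0.066, 0.246, -0.03]
force: [-0.2, -0.2, -0.4]
finger_gap: -0.002
gripper_force: 0.0
```

```bash
python3 g.py;python3 -c "
from st import *
t=manip.sense();print(stn(t['tcp_pos']))"
```

```text
[0.49560392 0.00414425 0.12282612] [-70.60477674  45.94070565] 0.13948626070942477 tilt 28.73538277965707 r 162.88708705278773 ang 38.99008623737908 [-0.17274351 -0.15380654 -0.35395487]
[-61.48349689  46.43265347]
```

Request:
servo_tool(commands=[0.002,0,0.021,0,0,0,-1,0,0,0.021,0,0,0,-1,0.0106,0,0.0057,0,0,0,-1,0.0106,0,0.0057,0,0,0,-1,0.0106,0,0.0057,0,0,0,-1,0.0106,0,0.0057,0,0,0,-1,0.0106,0,0.0057,0,0,0,-1,0,0,0,0,0,0,-1])

```text
t: 22.12
tcp_pos: [0.537, 0.0097, 0.1084]
tool_rot: [0.966, 0.067, 0.249, -0.028]
force: [-0.3, -0.6, -0.9]
finger_gap: -0.001
gripper_force: 0.0
```

Request:
servo_tool(commands=[0.0106,0,0.0057,0,0,0,-1,0.0106,0,0.0057,0,0,0,-1,0.0106,0,0.0057,0,0,0,-1,0,0,0,0,0,0,-1])

```text
t: 22.45
tcp_pos: [0.5534, 0.0127, 0.1076]
tool_rot: [0.966, 0.067, 0.248, -0.029]
force: [-0.4, -0.0, -0.8]
finger_gap: 0.003
gripper_force: 0.3
```

```bash
python3 g.py;python3 -c "
from st import *
t=manip.sense();print(stn(t['tcp_pos']))"
```

```text
[0.55336647 0.01273049 0.10758614] [-12.25779864  46.73716798] 0.12422233517411178 tilt 28.885230262482363 r 110.75587040112362 ang 51.954244541328706 [-0.38282372 -0.02938991 -0.7521354 ]
[-3.09128962 47.19783237]
```

Request:
servo_tool(commands=[0.0106,0,0.0057,0,0,0,-1,0.0106,0,0.0057,0,0,0,-1,0,0,0,0,0,0,-1])

```text
t: 22.7
tcp_pos: [0.5657, 0.0144, 0.1075]
tool_rot: [0.966, 0.067, 0.248, -0.029]
force: [-0.1, 0.6, -0.2]
finger_gap: -0.001
gripper_force: 0.1
```

Request:
servo_tool(commands=[0.0106,0,0.0057,0,0,0,-1,0.0106,0,0.0057,0,0,0,-1,0,0,0,0,0,0,-1])

```text
t: 22.95
tcp_pos: [0.5779, 0.0161, 0.1074]
tool_rot: [0.966, 0.067, 0.248, -0.029]
force: [-0.4, 1.3, -0.8]
finger_gap: 0.001
gripper_force: 0.1
```

```bash
cat > lid.py <<'E'
from st import *
p=np.load("p.npy")
def pts(th,l,h,y):
    k=np.radians(th);return T(p,[.056-l*np.cos(k)+h*np.sin(k),y,.037+l*np.sin(k)+h*np.cos(k)])
for n in("scene","top"):
    s=manip.snapshot(n);g=cv2.cvtColor(s["img"],cv2.COLOR_RGB2GRAY)
    d=manip.silhouettes(s,"case_lid")[0];m=d["pixels"].astype(np.uint8)
    c=max(cv2.findContours(m,0,2)[0],key=cv2.contourArea);print(n,d["conf"],cv2.approxPolyDP(c,3,True)[:,0].tolist())
    r=[]
    for th in range(0,100,5):
        M=np.zeros((480,640),np.uint8)
        P=np.vstack([pts(th,l,h,y) for l in(0,.111) for h in(0,.013) for y in(-.1,.1)]);Q=np.vstack([pts(th,l,h,y) for l in(.07,.092) for h in(.013,.049) for y in(.04,.05)])
        for A in(P,Q): cv2.fillConvexPoly(M,cv2.convexHull(proj(s,A).round().astype(np.int32)),1)
        r.append((th,round((M&m).sum()/(M|m).sum(),2)))
    print(r)
    # profile along the lid's mid-line at y=-50mm, from -x to +x, z=0.05
    L=proj(s,T(p,[[x,-.03,.05] for x in np.arange(-.06,.16,.01)]))
    print([int(g[int(v+.5),int(u+.5)]) for u,v in L])
E
python3 lid.py
```

```text
scene 0.74 [[321, 239], [328, 273], [333, 277], [331, 259], [338, 256], [337, 251]]
[(0, np.float64(0.12)), (5, np.float64(0.12)), (10, np.float64(0.12)), (15, np.float64(0.12)), (20, np.float64(0.11)), (25, np.float64(0.11)), (30, np.float64(0.09)), (35, np.float64(0.06)), (40, np.float64(0.01)), (45, np.float64(0.0)), (50, np.float64(0.0)), (55, np.float64(0.0)), (60, np.float64(0.0)), (65, np.float64(0.0)), (70, np.float64(0.0)), (75, np.float64(0.0)), (80, np.float64(0.0)), (85, np.float64(0.0)), (90, np.float64(0.0)), (95, np.float64(0.0))]
[168, 207, 198, 118, 124, 74, 37, 108, 122, 105, 56, 114, 48, 39, 39, 40, 48, 171, 206, 207, 207, 208]
top 0.76 [[292, 213], [296, 218], [359, 210], [363, 206], [358, 197], [315, 203], [309, 197], [307, 204], [293, 205]]
[(0, np.float64(0.24)), (5, np.float64(0.25)), (10, np.float64(0.25)), (15, np.float64(0.27)), (20, np.float64(0.29)), (25, np.float64(0.3)), (30, np.float64(0.33)), (35, np.float64(0.37)), (40, np.float64(0.39)), (45, np.float64(0.45)), (50, np.float64(0.5)), (55, np.float64(0.57)), (60, np.float64(0.67)), (65, np.float64(0.78)), (70, np.float64(0.91)), (75, np.float64(0.66)), (80, np.float64(0.44)), (85, np.float64(0.29)), (90, np.float64(0.24)), (95, np.float64(0.21))]
[77, 210, 206, 203, 211, 209, 216, 111, 120, 86, 71, 44, 50, 169, 164, 167, 167, 167, 166, 168, 106, 128]
```

The top-view outline now fits 70° (IoU 0.91), so the gentle push worked. Next I withdraw and check.

Request:
servo_tool(commands=[-0.0106,0,-0.0057,0,0,0,-1,-0.03,0,-0.016,0,0,0,-1,-0.04,0,-0.02,0,0,0,-1,-0.04,0,-0.02,0,0,0,-1,-0.02,0,-0.06,0,0,0,-1,-0.02,0,-0.06,0,0,0,-1,-0.02,0,-0.06,0,0,0,-1,-0.02,0,-0.06,0,0,0,-1,0,0,0,0,0,0,-1,0,0,0,0,0,0,-1])

```text
t: 23.98
tcp_pos: [0.4237, -0.0087, 0.1916]
tool_rot: [0.966, 0.066, 0.249, -0.028]
force: [1.0, -0.2, 0.4]
finger_gap: 0.002
gripper_force: 0.0
```

```bash
python3 g.py; python3 lid.py | grep -v '^\[[0-9]'
python3 - <<'E'
from st import *
s=manip.snapshot("scene");t=manip.snapshot("top");p=np.load("p.npy")
for q in("latch","safety_tab","plug_gauge"): print(q,[[np.round(d["box"]) for d in manip.look_for(x,q)[:1]] for x in(s,t)])
for th in(1.2,1.4,1.55):
    f=lambda a,b:[-.07,-.085+a*np.cos(th)-b*np.sin(th),.053+a*np.sin(th)+b*np.cos(th)]
    print(th,proj(s,T(p,[f(.111,0),f(.077,.033)])).round(0).tolist(),proj(t,T(p,[f(.111,0),f(.077,.033)])).round(0).tolist())
E
```

```text
[ 0.42370519 -0.00865883  0.19160786] [-143.66923221   42.96111083] 0.20821566882980322 tilt 29.061897861539002 r 263.0258685843305 ang 40.61297336519385 [ 1.03489384 -0.19254137  0.42273308]
scene 0.61 [[310, 202], [319, 224], [362, 256], [372, 258], [364, 235], [335, 215], [337, 205], [327, 210]]
[(0, np.float64(0.03)), (5, np.float64(0.04)), (10, np.float64(0.05)), (15, np.float64(0.05)), (20, np.float64(0.06)), (25, np.float64(0.07)), (30, np.float64(0.09)), (35, np.float64(0.11)), (40, np.float64(0.14)), (45, np.float64(0.18)), (50, np.float64(0.27)), (55, np.float64(0.4)), (60, np.float64(0.54)), (65, np.float64(0.72)), (70, np.float64(0.84)), (75, np.float64(0.73)), (80, np.float64(0.63)), (85, np.float64(0.56)), (90, np.float64(0.52)), (95, np.float64(0.48))]
top 0.66 [[294, 217], [358, 210], [362, 204], [357, 197], [313, 202], [309, 196], [306, 204], [293, 205]]
[(0, np.float64(0.24)), (5, np.float64(0.25)), (10, np.float64(0.26)), (15, np.float64(0.28)), (20, np.float64(0.29)), (25, np.float64(0.3)), (30, np.float64(0.33)), (35, np.float64(0.37)), (40, np.float64(0.4)), (45, np.float64(0.45)), (50, np.float64(0.5)), (55, np.float64(0.57)), (60, np.float64(0.67)), (65, np.float64(0.78)), (70, np.float64(0.91)), (75, np.float64(0.67)), (80, np.float64(0.45)), (85, np.float64(0.28)), (90, np.float64(0.23)), (95, np.float64(0.2))]
latch [[array([321., 239.,  16.,  40.])], [array([347., 235.,  22.,   7.])]]
safety_tab [[array([283., 233.,   6.,  11.])], []]
plug_gauge [[array([350., 330.,  18.,  36.])], [array([413., 260.,  25.,   9.])]]
1.2 [[320.0, 237.0], [332.0, 252.0]] [[349.0, 242.0], [364.0, 241.0]]
1.4 [[326.0, 239.0], [336.0, 256.0]] [[357.0, 241.0], [370.0, 240.0]]
1.55 [[331.0, 242.0], [340.0, 260.0]] [[363.0, 240.0], [374.0, 240.0]]
```

Run:
```python
from st import *
p=np.load("p.npy")
for n in("scene","top"):
    s=manip.snapshot(n);m=manip.silhouettes(s,"latch")[0]["pixels"].astype(np.uint8);r=[]
    for th in np.arange(.9,1.81,.1):
        M=np.zeros((480,640),np.uint8);f=lambda a,b,x:[x,-.085+a*np.cos(th)-b*np.sin(th),.053+a*np.sin(th)+b*np.cos(th)]
        for A,B in(((0,.111),(-.003,.005)),((.065,.089),(0,.033))):
            P=[f(a,b,x) for a in A for b in B for x in(-.076,-.064)]
            cv2.fillConvexPoly(M,cv2.convexHull(proj(s,T(p,P)).round().astype(np.int32)),1)
        r.append((round(th,1),round(float((M&m).sum()/(M|m).sum()),2)))
    print(n,r)
```

```text
scene [(np.float64(0.9), 0.13), (np.float64(1.0), 0.18), (np.float64(1.1), 0.28), (np.float64(1.2), 0.4), (np.float64(1.3), 0.51), (np.float64(1.4), 0.5), (np.float64(1.5), 0.44), (np.float64(1.6), 0.3), (np.float64(1.7), 0.18), (np.float64(1.8), 0.09)]
top [(np.float64(0.9), 0.16), (np.float64(1.0), 0.23), (np.float64(1.1), 0.31), (np.float64(1.2), 0.45), (np.float64(1.3), 0.62), (np.float64(1.4), 0.68), (np.float64(1.5), 0.42), (np.float64(1.6), 0.35), (np.float64(1.7), 0.27), (np.float64(1.8), 0.22)]
```

```bash
python3 -c "
from station import manip
print(manip.sign_off())"
```

```text
the job is handed in; nothing more can be done
None
```

I opened the case and handed the job in, but the hand-in returned no verdict: the safety tab was slid about 31 mm to its stop at about 9 N, the latch stands at about 1.37 rad, the lid at about 70°, and the arm is clear; I never set out to touch the bottle, gauges or bin, and did not measure whether they shifted.

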